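Pass the topping tin through the two-door kitchen hatch

TASK

Pass the small rectangular tin from the baking side through the two-door hatch to the packing side: put it in through the open outer door and shut that door before you open the inner one, never having both open together. Then take it out through the inner door, stand it upright in the shallow tray without dropping it, and shut the inner door again; leave the canister, bowl and jar where they are.

Things in the scene. Friction and masses are not known exactly. Their poses are not given: they have to be found in the camera images.
- tin_centre (a point): Centre (half-way up) of the only rectangular tin: plain metal, lidded, 46 mm wide (its x axis), 70 mm long (its y axis), 42 mm tall, about 0.18 kg. It starts upright on the counter on the baking side at any moderate yaw; the round canister stands nearby, and which of the two is nearer the robot varies.
- hatch: Low stainless pass-through box fixed to the counter, 162 x 236 mm, 68 mm high; origin on the counter under its middle, z up. Its y axis points along the passage to the baking side (+y outer, -y inner/packing side). Roof: two flat sliding doors, one over each half. Rails (tops z = 68 mm) at x = +-(75 to 81) mm, to end plates at y = +-220 mm. Clear screens 120 mm high at y = 0, |x| = 82 to 194 mm.
- hatch_floor (a point): Middle of the chamber's floor, 8 mm above the counter; axes as the hatch. One undivided chamber, inside x = -75 to 75 and y = -112 to 112 mm. Things up to 48 mm tall slide on the floor under doors and bar from one half to the other: a tin lowered into the outer half must be pushed along the floor into the inner half to be reached through the inner door.
- hatch_bar (a point): Middle of the fixed cross bar between the two doors, 63 mm above the counter; the bar spans the box along hatch x, 8 mm wide along hatch y (-4 to 4 mm), z = 58 to 68 mm. The doors' undersides lie at z = 60 mm, their tops at 66 mm.
- outer_door (a joint): Outer (baking-side, hatch +y) sliding door: 0 = shut, over the outer half (hatch y = 4 to 114 mm); grows as it slides to hatch +y, up to 0.105 m. The clear opening runs from the cross bar over as many metres. It starts open (0.09 to 0.105), stays where it is left, and takes about 2 N to slide.
- outer_door_fin (a point): Centre of the upright fin on the outer door by which it is pushed or pinched: 70 mm along hatch x, 10 mm thick along hatch y, from z = 66 to 96 mm, at hatch y = 59 mm when shut, moving with the door.
- inner_door (a joint): Inner (packing-side, hatch -y) sliding door: 0 = shut, over the inner half (hatch y = -4 to -114 mm); grows as it slides to hatch -y, up to 0.105 m. It starts shut, stays where it is left, and takes about 2 N to slide.
- inner_door_fin (a point): Centre of the same kind of fin on the inner door: 70 mm along hatch x, 10 mm thick along hatch y, z = 66 to 96 mm, at hatch y = -59 mm when shut, moving with the door.
- tray: Shallow dark steel tray fixed on the counter on the packing side, 160 mm (its x) by 130 mm (its y), rim 14 mm high, walls 4 mm, floor about 4 mm above the counter; origin at the centre of its underside.
- canister_centre (a point): Centre of the round lidded metal canister, 60 mm across and 89 mm tall, on the baking side: leave it.
- bowl: Dark purple bowl, 110 mm across, 50 mm tall, origin under its centre, beyond the hatch: leave it.
- jar: Glass jar with a steel cap, 64 mm across, 90 mm tall, origin under its centre: leave it.
Mind the look-alikes: they are no part of the job. Several things look just like the tray: the one meant starts nearest to the robot's base.

How it is judged:
On the way, in this order (a step that is already met when the one before it is completed fails the run):
1. the tin stands inside the hatch chamber with both doors shut (x of tin_centre in the frame of hatch between -0.075 and 0.075 m and y of tin_centre in the frame of hatch between -0.112 and 0.112 m and z of tin_centre in the frame of hatch below 0.045 m and value of joint each of outer_door, inner_door below 0.012 m), for 0.2 s.
2. the inner door is open, the outer door still shut, the tin still inside (x of tin_centre in the frame of hatch between -0.075 and 0.075 m and y of tin_centre in the frame of hatch between -0.112 and 0.112 m and z of tin_centre in the frame of hatch below 0.045 m and value of joint outer_door below 0.012 m and value of joint inner_door above 0.05 m), for 0.1 s.
3. the tin stands upright in the tray, the outer door still shut (x of tin_centre in the frame of tray between -0.07 and 0.07 m and y of tin_centre in the frame of tray between -0.055 and 0.055 m and z of tin_centre in the frame of tray between 0.019 and 0.031 m and angle between tin_centre's own z axis and vertical below 0.1 rad and value of joint outer_door below 0.012 m), for 0.2 s.
At the end, for the whole second after the job is handed in: The tin stands upright (within 0.1 rad) and at rest on the tray's floor, inside its rim, and both hatch doors are shut to within 12 mm (all of step 3 and value of joint inner_door below 0.012 m and linear speed of tin below 0.02 m/s); the robot touches nothing.
It fails at once if both doors open (more than 20 mm) at the same time (value of joint each of outer_door, inner_door above 0.02 m).
It fails at once if the tin is tipped by more than 0.6 rad (angle between tin_centre's own z axis and vertical above 0.6 rad).
It fails at once if the tin is dropped or flung (faster than 0.7 m/s while out of the fingers; a fall of about 25 mm) (contact force between the fingers and tin below 0.05 N and linear speed of tin above 0.7 m/s).
It fails at once if the canister, bowl or jar is moved by more than 30 mm (distance of any of canister_centre, bowl, jar from where it was at the start of the episode above 0.03 m).
It also fails if it takes over 72 s, if anything falls off the work surface, if the arm or the gripper's body presses on something with over 40 N, if the wrist force passes 120 N, or if a joint passes its speed limit or range.

ROBOT

A 6-joint arm with a two-finger parallel gripper is mounted at the origin on the work surface. World frame = base frame: x ahead of the robot, y to its left, z up, the work surface at z = 0. Lengths are in m, angles in rad, forces in N, time in s.
With the tool pointing down it reaches from about 0.3 to 0.875 m from the base axis. Payload 4.2 kg.
Tool frame: the origin (TCP) lies midway between the tips of the shut fingers; the grasp point (between the pads) lies 19 mm behind it (robot.grip_depth is the distance from the TCP to the grasp point, in m); y points along the fingers, x is the direction in which the jaws open and shut, and the axes are right-handed (so a half turn about y gives the same grasp; the last joint's range is limited). The gripper opens to 85 mm and grips with 20 to 120 N. Pads are 22 mm wide; open, the fingers measure 114 mm over their backs; the gripper's body (76 mm by 85 mm) begins 54 mm behind the grasp point. The pads swing forward as they close: fully open they stand 13 mm farther back than shut.
Start: joints at [-1.229, 0.32, 1.565, -0, 1.257, -0.02], TCP at [0.204, -0.538, 0.231] pointing down, gripper open.
Joint ranges: [-3.11, 3.11], [-0.84, 2.01], [0.21, 2.61], [-1.34, 4.49], [0.05, 2.63], [-2.56, 2.56]. Speed limits (rad/s): [2.57, 2.57, 3.14, 3.14, 3.14, 3.14].

INTERFACE

Orientations are given as a rotation vector (axis times angle).
In Python, from bench import robot, grab_frame, finder gives the robot as it stands. The module is installed in compiled form; this text tells all that it offers.
- The arm moves only by the tool step_arm, never from a script. Its argument "series" is a list of rows, each a list of 5 numbers: the shift along the world's x, y, z in mm, then the turn about the world's z in rad, then the opening, from 0 (shut) to 1 (fully open). A call has 1 to 20 rows; each row is the pose to reach, as a shift and turn from the pose measured when the call began; what a row does not reach only later rows make up. A row lasts 1/12 s, in which the tool goes at most 41.7 mm and 7.16 degrees, less where a joint would pass 70% of its speed; a pose out of reach is approached as far as the arm can. A call with a gripper value outside its range is refused whole. The fingers move at their own pace and stop on an object; "grip_force" is the grip in N (left out, the last holds). Time passes only in rows, so rows that repeat a pose let the fingers close. It gives the time, the measured TCP pose, the force and the opening at its end, in the units of the state.
- robot.get_obs(): the state, without advancing time (a new reading comes with each control period).
- grab_frame(name): name is "scene" or "top"; returns a dict with "img" (480x640x3 uint8, blue, green, red), "mtx" (3x3 intrinsics, pixels), "view" (4x4, takes a point from world to camera coordinates). Camera axes: x right, y up, looking along -z (the intrinsics and any distortion apply to the point x, -y, -z); pixel columns grow to the right and rows downward; lengths in m; the calibration is good to about 2 mm. A picture is of the moment at which its call begins. There is no depth.
- robot.hand_in(): hands the job in, once; it reports no verdict.
Trained networks look in a picture, given as the dict that the camera call returned (one of the last four; its "shot" number tells which), for a name from the list of things; names that differ only in an ending like _2 or _b are one class to them, and where a whole thing is asked for, a point or a joint stands for the part that bears it (a point fixed in the world has none). Each returns a list of dicts, best first, with "p" (0 to 1); they miss things now and then, are a little off and sometimes report something else, mostly with a low value. They report only what shows in the picture. A call takes as long as a camera call. They do not tell look-alikes from the thing itself.
- finder.boxes_of(picture, name): "position" ([row, column] in pixels, amid what is visible of it).
The state is a dict: "t": time; "joints": joint angles; "joint_vel": joint speeds; "joint_efforts": joint torques, N m; "tool_pos": TCP position; "tcp_rot": TCP orientation; "contact_force": force on the tool from outside, world axes, zero at the start; "torque": the same for the moment, N m; "grip_width": opening from 0.0 (shut) to 1.0 (fully open).
Only numpy, scipy, OpenCV 4.12 (cv2) and the standard library are available. Lean on these libraries where they do the work, as an engineer would, in place of code of your own. Each camera call takes 0.05 s, during which the arm holds its last target. There are 200 camera calls.

## Working session

There is one attempt and no reset: what is moved stays moved. The work goes in short steps, Python scripts to look and compute and a tool call to move; the robot and the scene stay as the last step left them, time stands still between calls to the robot, and variables do not carry over. Pictures are saved under pics/ and viewed, about 8 in all and at most 12, crops included, and the job is handed in when it is done.

Besides the shell and the picture viewer there is one more tool, called after "Request:" by a JSON object that holds its "name" and its "arguments", one argument or row to a line. step_arm: Moves the arm, as the interface text tells. Its arguments: {"type":"object","properties":{"series":{"type":"array"},"grip_force":{"type":"number"}},"required":["series"]}

```bash
mkdir -p pics; cat > h.py <<'E'
import numpy as np, cv2
from bench import robot, grab_frame, finder
def ray(f,rc):
    M=np.array(f["mtx"]);V=np.array(f["view"]);r,c=rc
    d=np.linalg.inv(M)@[c,r,1]; d=np.array([d[0],-d[1],-d[2]])
    return -V[:3,:3].T@V[:3,3], V[:3,:3].T@d
def onz(f,rc,z):
    o,d=ray(f,rc); return o+d*(z-o[2])/d[2]
def px(f,p):
    M=np.array(f["mtx"]);V=np.array(f["view"]);q=V[:3,:3]@np.array(p)+V[:3,3]
    q=M@[q[0],-q[1],-q[2]]; return q[:2]/q[2]  # col,row
E
python3 - <<'E'
from h import *
np.set_printoptions(precision=4,suppress=True)
print(robot.get_obs())
for n in("scene","top"):
    f=grab_frame(n); cv2.imwrite(f"pics/{n}0.png",f["img"]); print(n,[k for k in f],ray(f,(240,320)))
    for k,z in dict(tin_centre=.021,hatch=.034,outer_door_fin=.081,inner_door_fin=.081,tray=.005,canister_centre=.045,bowl=.025,jar=.045).items():
        for b in finder.boxes_of(f,k)[:4]: print(k,round(b["p"],2),np.round(b["position"]),onz(f,b["position"],z))
E
```

```text
{'t': 0.0, 'joints': array([-1.229 ,  0.3203,  1.5657,  0.    ,  1.2574, -0.02  ]), 'joint_vel': array([-0.0002, -0.0004,  0.0026, -0.0007,  0.0003, -0.0008]), 'joint_efforts': array([ -0.0016, -41.5532, -23.4163,  -0.0002,   0.008 ,  -0.    ]), 'tool_pos': array([ 0.2034, -0.5373,  0.2305]), 'tcp_rot': array([-1.3578,  0.9398, -0.9374]), 'contact_force': array([-0.1   ,  0.3561, -0.5415]), 'torque': array([-0.0313,  0.0075, -0.0298]), 'grip_width': 0.9999317254612287}
scene ['img', 'mtx', 'view', 'shot'] (array([1.328 , 0.0749, 1.1808]), array([-0.5638, -0.1581, -0.8108]))
tin_centre 0.57 [301. 491.] [0.5929 0.3223 0.021 ]
hatch 0.58 [247. 378.] [0.5105 0.0106 0.034 ]
hatch 0.36 [250. 431.] [0.4823 0.1523 0.034 ]
outer_door_fin 0.85 [249. 430.] [0.515  0.1465 0.081 ]
outer_door_fin 0.28 [251. 378.] [0.5584 0.0161 0.081 ]
inner_door_fin 0.7 [236. 353.] [ 0.528  -0.0587  0.081 ]
tray 0.88 [166. 190.] [ 0.3387 -0.6303  0.005 ]
tray 0.65 [240. 256.] [ 0.5584 -0.3315  0.005 ]
canister_centre 0.66 [246. 498.] [0.433  0.3234 0.045 ]
bowl 0.59 [342. 440.] [0.7445 0.2103 0.025 ]
jar 0.7 [292. 269.] [ 0.7311 -0.2281  0.045 ]
top ['img', 'mtx', 'view', 'shot'] (array([ 0.4109, -0.1597,  1.7582]), array([ 0.1066,  0.0037, -0.9944]))
tin_centre 0.84 [240. 160.] [0.5898 0.3345 0.021 ]
hatch 0.67 [267. 263.] [0.5117 0.0158 0.034 ]
hatch 0.38 [186. 202.] [0.7571 0.2091 0.034 ]
outer_door_fin 0.64 [268. 218.] [0.5037 0.1439 0.081 ]
inner_door_fin 0.78 [264. 289.] [ 0.5181 -0.0627  0.081 ]
tray 0.71 [257. 378.] [ 0.5489 -0.332   0.005 ]
tray 0.67 [331. 477.] [ 0.3284 -0.6309  0.005 ]
canister_centre 0.93 [292. 157.] [0.4316 0.33   0.045 ]
bowl 0.69 [188. 200.] [0.7502 0.2147 0.025 ]
jar 0.82 [193. 347.] [ 0.7379 -0.2332  0.045 ]
jar 0.61 [268. 262.] [0.5086 0.0194 0.045 ]
```

View pics/top0.png

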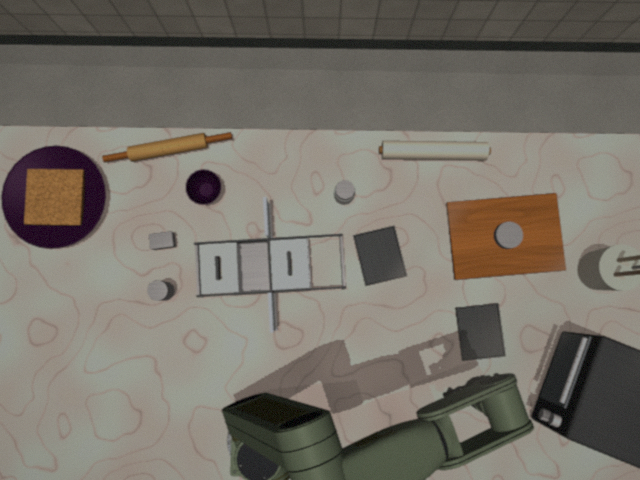

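View pics/scene0.png

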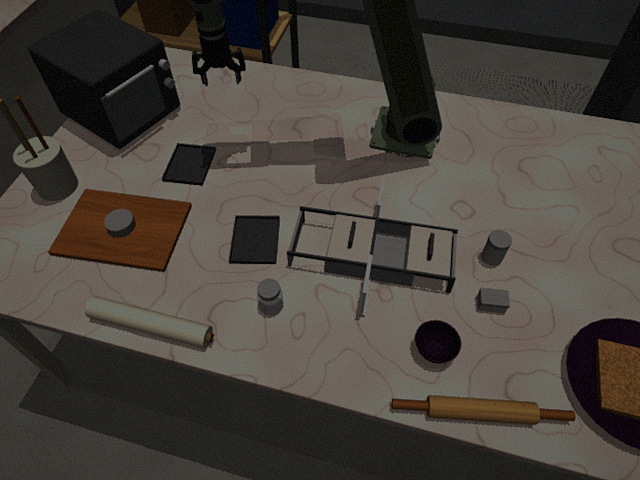

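Top view: tin near (160,240) px, canister (157,290), hatch centred at about (270,267), outer door to the left and open, and the target tray at (380,256). The scene view agrees. Next I fit precise poses.

```bash
cat > fit.py <<'E'
from h import *
from scipy.optimize import differential_evolution as DE
from scipy.ndimage import map_coordinates
np.set_printoptions(precision=4,suppress=True)
def w(p,P):  # local pts -> world
    x,y,a=p; c,s=np.cos(a),np.sin(a); P=np.atleast_2d(P)
    return np.c_[x+c*P[:,0]-s*P[:,1], y+s*P[:,0]+c*P[:,1], P[:,2]]
def proj(f,W): return np.array([px(f,q) for q in W])
def samp(f,W):
    q=proj(f,W); g=cv2.cvtColor(f["img"],cv2.COLOR_BGR2GRAY).astype(float)
    return map_coordinates(g,[q[:,1],q[:,0]],order=1)
def box(a,b,h): return np.array([[i*a/2,j*b/2,k*h] for i in(-1,1) for j in(-1,1) for k in(0,1)])
def seg(f,xyz,r,it=6):
    c,rr=px(f,xyz); m=np.full(f["img"].shape[:2],cv2.GC_BGD,np.uint8)
    cv2.circle(m,(int(c),int(rr)),r,cv2.GC_PR_BGD,-1); cv2.circle(m,(int(c),int(rr)),r//2,cv2.GC_PR_FGD,-1); cv2.circle(m,(int(c),int(rr)),3,cv2.GC_FGD,-1)
    cv2.grabCut(f["img"],m,None,np.zeros((1,65)),np.zeros((1,65)),it,cv2.GC_INIT_WITH_MASK)
    return ((m==1)|(m==3)).astype(np.uint8)
S=8
def fitbox(fs,ms,B,g,dx=.02,yaw=(-.8,.8)):
    def cost(p):
        t=0
        for f,m,(u,v,n) in zip(fs,ms,R):
            hull=cv2.convexHull(((proj(f,w(p,B))-[u,v]+.5)*S).astype(np.int32))
            k=np.zeros((n*S,n*S),np.uint8); cv2.fillPoly(k,[hull],1)
            M=cv2.resize(m[v:v+n,u:u+n],None,fx=S,fy=S,interpolation=cv2.INTER_LINEAR)
            t+=(k!=M).sum()/max(1,M.sum())
        return t
    R=[]
    for f in fs:
        c=px(f,[*g,.02]); R.append((int(c[0])-40,int(c[1])-40,80))
    r=DE(cost,[(g[0]-dx,g[0]+dx),(g[1]-dx,g[1]+dx),yaw],seed=1,maxiter=40,popsize=10,tol=1e-4); return r.x,r.fun
E
python3 - <<'E'
from fit import *
F={n:grab_frame(n) for n in("top","scene")}
T,C=F["top"],F["scene"]
t=np.linspace(-.22,.22,90); e=np.linspace(-.078,.078,30)
L=np.r_[[[s*.078,v,.066] for s in(1,-1) for v in t],[[u,s*.222,.066] for s in(1,-1) for u in e]]
def hc(fs): 
    r=DE(lambda p:sum(samp(f,w(p,L)).mean() for f in fs),[(.48,.55),(-.02,.05),(-.25,.25)],seed=1,maxiter=80); return r.x,r.fun
for k,fs in dict(top=[T],scene=[C],both=[T,C]).items(): print("hatch",k,*hc(fs))
H=hc([T,C])[0]; np.save("H.npy",H)
for n,f in F.items():
    ys=np.arange(-.18,.19,.003); g=[samp(f,w(H,[[u,y,.09] for u in np.linspace(-.03,.03,13)])).mean() for y in ys]
    i=np.argsort(g)[:8]; print(n,"fin y",np.round(ys[i],3),np.round(np.array(g)[i]))
B=box(.046,.07,.042); g=(.59,.332)
ms=[seg(f,[*g,.025],22) for f in(T,C)]
for k,a,b in(("top",[T],ms[:1]),("scene",[C],ms[1:]),("both",[T,C],ms)): print("tin",k,*fitbox(a,b,B,g,.025,(0,np.pi)))
tin=fitbox([T,C],ms,B,g,.025,(0,np.pi))[0]
g=(.549,-.332); B2=box(.16,.13,.014); m2=[seg(f,[*g,.005],50) for f in(T,C)]
tray,_=fitbox([T,C],m2,B2,g,.03,(-.8,.8)); print("tray",tray,_)
out=[]
for f in(T,C):
    im=cv2.resize(f["img"],None,fx=4,fy=4,interpolation=cv2.INTER_CUBIC)
    for P,c in((w(H,L),(0,255,0)),):
        for q in proj(f,P): cv2.circle(im,tuple(np.int32((q+.5)*4)),1,c,-1)
    for p,b in((tin,B),(tray,B2)): cv2.polylines(im,[cv2.convexHull(np.int32((proj(f,w(p,b))+.5)*4))],True,(0,0,255),1)
    out.append(im)
a=out[0][860:1300,560:1660]; b=out[1][740:1340,860:2100]
cv2.imwrite("pics/fit.png",np.vstack([cv2.resize(a,(800,320)),cv2.resize(b,(800,280))]))
from scipy.spatial.transform import Rotation as Ro
print("tool axes\n",Ro.from_rotvec(robot.get_obs()["tcp_rot"]).as_matrix())
E
```

```text
hatch top [ 0.5174 -0.0186  0.0742] 89.08549462612488
hatch scene [0.5191 0.011  0.0762] 30.28065893299968
hatch both [0.5167 0.0096 0.0738] 133.34588843880044
top fin y [ 0.132  0.129  0.135 -0.075 -0.078 -0.072  0.138  0.072] [47. 54. 60. 62. 74. 74. 75. 83.]
scene fin y [ 0.132 -0.015 -0.075  0.189  0.138 -0.072  0.135 -0.012] [13. 25. 26. 27. 27. 27. 29. 29.]
tin top [0.5895 0.3282 0.1267] 0.13829055912007332
tin scene [0.5769 0.331  2.8452] 0.6072781105832128
tin both [0.5891 0.3285 0.1276] 0.8060909563912434
tray [ 0.555  -0.3348  0.2558] 0.07564632363758263
tool axes
 [[ 0.354   0.      0.9352]
 [-0.9352 -0.0002  0.354 ]
 [ 0.0002 -1.     -0.    ]]
```

View pics/fit.png

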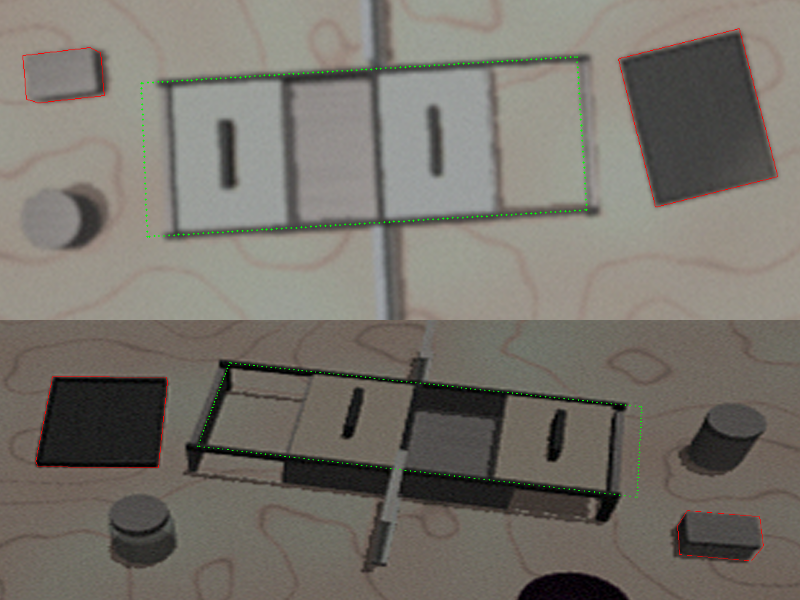

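The overlay shows the tin and tray fits are good. The hatch rails fit, but their position along the length is off by about 16 mm: both fins sit at −0.075 and +0.132 in both cameras, and the inner one should read −0.059. So the hatch origin is about (0.518, −0.006), yaw 0.074, and the outer door is open by about 0.089. Now I move above the tin.

Request:
{"name": "step_arm", "arguments": {
  "series": [
    [386,866,0,1.336,1],
    [386,866,0,1.336,1],
    [386,866,0,1.336,1],
    [386,866,0,1.336,1],
    [386,866,0,1.336,1],
    [386,866,0,1.336,1],
    [386,866,0,1.336,1],
    [386,866,0,1.336,1],
    [386,866,0,1.336,1],
    [386,866,0,1.336,1],
    [386,866,0,1.336,1],
    [386,866,0,1.336,1],
    [386,866,0,1.336,1],
    [386,866,0,1.336,1],
    [386,866,0,1.336,1],
    [386,866,0,1.336,1],
    [386,866,0,1.336,1],
    [386,866,0,1.336,1],
    [386,866,0,1.336,1],
    [386,866,0,1.336,1]
  ],
  "grip_force": 40
}}

```text
t: 2.67
tool_pos: [0.5432, 0.2255, 0.2314]
tcp_rot: [-1.569, -0.1, 0.1]
contact_force: [1.2, -0.4, 0.1]
grip_width: 0.999
```

Request:
{"name": "step_arm", "arguments": {
  "series": [
    [46,103,-30,0,1],
    [46,103,-60,0,1],
    [46,103,-100,0,1],
    [46,103,-131,0,1],
    [46,103,-131,0,1],
    [46,103,-131,0,1],
    [46,103,-131,0,1]
  ]
}}

```text
t: 3.25
tool_pos: [0.5887, 0.3284, 0.0993]
tcp_rot: [-1.57, -0.099, 0.102]
contact_force: [0.4, 1.3, -0.0]
grip_width: 0.997
```

```bash
python3 - <<'E'
from fit import *
from scipy.spatial.transform import Rotation as Ro
o=robot.get_obs();M=Ro.from_rotvec(o["tcp_rot"]).as_matrix();print(o["tool_pos"],np.arctan2(M[1,0],M[0,0]),o["contact_force"])
f=grab_frame("scene"); im=cv2.resize(f["img"],None,fx=4,fy=4,interpolation=cv2.INTER_CUBIC)
for p in((.5895,.3282,.127),): cv2.polylines(im,[cv2.convexHull(np.int32((proj(f,w(p,box(.046,.07,.042)))+.5)*4))],True,(0,0,255),1)
c=np.int32(px(f,[.59,.33,.06])*4); cv2.imwrite("pics/pre.png",im[c[1]-300:c[1]+250,c[0]-350:c[0]+350])
E
```

```text
[0.5887 0.3284 0.0993] 0.12807809391997707 [ 0.4002  1.3273 -0.0025]
```

View pics/pre.png

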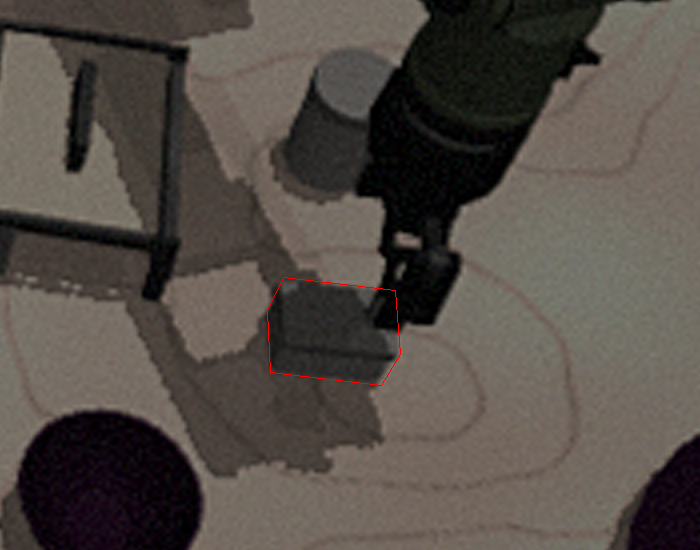

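The picture shows the tin at about (330,330) with the fitted outline around it. The fingers appear to its right, so I check that against the projected TCP.

```bash
python3 - <<'E'
from fit import *
f=grab_frame("scene"); c=np.int32(px(f,[.59,.33,.06])*4)-[350,300]
for q in([.5887,.3284,.0993],[.631,.334,.112],[.547,.323,.112],[.631,.334,.16]): print(q,px(f,q)*4-c)
E
```

```text
[0.5887, 0.3284, 0.0993] [365.2288 265.9421]
[0.631, 0.334, 0.112] [376.6404 316.3078]
[0.547, 0.323, 0.112] [366.0802 197.2573]
[0.631, 0.334, 0.16] [400.4613 274.8952]
```

```bash
python3 - <<'E'
from fit import *
out=[]
for n in("scene","top"):
    f=grab_frame(n); im=cv2.resize(f["img"],None,fx=8,fy=8,interpolation=cv2.INTER_CUBIC)
    im=cv2.convertScaleAbs(im,alpha=2.5 if n=="scene" else 1.5)
    cv2.polylines(im,[cv2.convexHull(np.int32((proj(f,w((.5895,.3282,.127),box(.046,.07,.042)))+.5)*8))],True,(0,0,255),1)
    for x in(-.0425,.0425):
        P=w((.5887,.3284,.128),[[x,y,.112] for y in(-.011,.011)]); cv2.line(im,*[tuple(map(int,(q+.5)*8)) for q in proj(f,P)],(0,255,0),2)
    c=np.int32(px(f,[.59,.33,.08])*8); out.append(im[c[1]-250:c[1]+250,c[0]-200:c[0]+200])
cv2.imwrite("pics/pre2.png",np.hstack(out))
E
```

```text
(no output)
```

View pics/pre2.png

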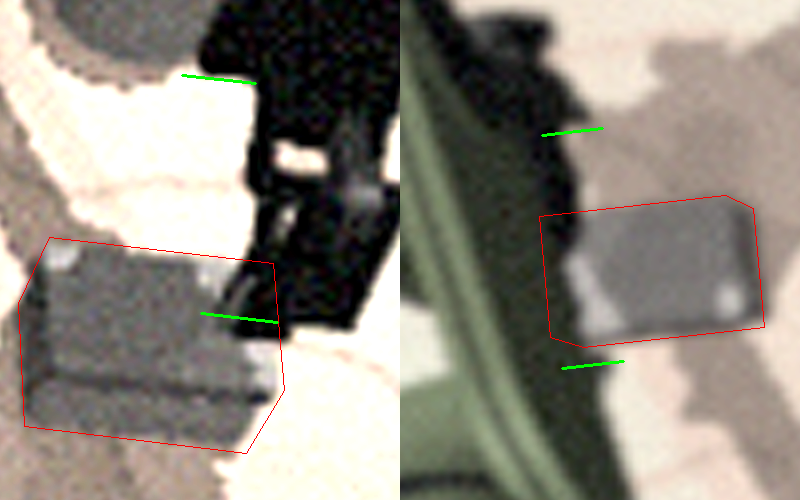

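The near fingertip appears about 10–15 mm to +y of its projection. I check the same offset in the start picture, where the gripper is clear.

```bash
python3 - <<'E'
from fit import *
f=grab_frame("scene"); print(np.array(f["mtx"]))
im=cv2.imread("pics/scene0.png"); a=cv2.convertScaleAbs(cv2.resize(im,None,fx=8,fy=8,interpolation=cv2.INTER_CUBIC),alpha=2.5)
for x in(-.0425,.0425):
    P=w((.2034,-.5373,-1.209),[[x,y,.2435] for y in(-.011,.011)]); cv2.line(a,*[tuple(map(int,(q+.5)*8)) for q in proj(f,P)],(0,255,0),2)
c=np.int32(px(f,[.2034,-.5373,.25])*8); a=a[c[1]-200:c[1]+200,c[0]-250:c[0]+250]
cv2.imwrite("pics/start.png",a)
E
```

```text
[[510.5198   0.     316.2039]
 [  0.     510.5198 232.8061]
 [  0.       0.       1.    ]]
```

View pics/start.png

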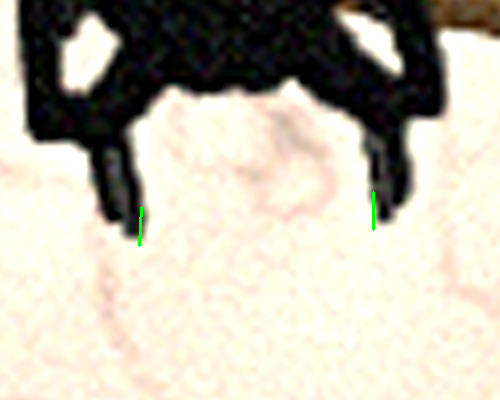

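In the start picture the projection matches the fingertips, so the calibration is fine; the large dark block is the knuckle higher up. I descend and grasp.

Request:
{"name": "step_arm", "arguments": {
  "series": [
    [1,0,-30,0,1],
    [1,0,-55,0,1],
    [1,0,-75,0,1],
    [1,0,-87,0,1],
    [1,0,-87,0,1],
    [1,0,-87,0,0],
    [1,0,-87,0,0],
    [1,0,-87,0,0],
    [1,0,-87,0,0],
    [1,0,-87,0,0],
    [1,0,-87,0,0],
    [1,0,-87,0,0],
    [1,0,-87,0,0]
  ],
  "grip_force": 40
}}

```text
t: 4.58
tool_pos: [0.5922, 0.3291, 0.0182]
tcp_rot: [-1.565, -0.105, 0.094]
contact_force: [-1.0, 0.3, 6.8]
grip_width: 0.538
```

Request:
{"name": "step_arm", "arguments": {
  "series": [
    [0,0,20,0,0],
    [0,0,60,0,0],
    [0,0,100,0,0],
    [0,0,142,0,0],
    [-20,-35,142,-0.05,0],
    [-30,-70,142,-0.05,0],
    [-40,-105,142,-0.05,0],
    [-50,-140,142,-0.05,0],
    [-60,-175,142,-0.05,0],
    [-70,-210,142,-0.05,0],
    [-78,-245,142,-0.05,0],
    [-78,-275,142,-0.05,0],
    [-78,-288,142,-0.05,0],
    [-78,-288,142,-0.05,0],
    [-78,-288,142,-0.05,0]
  ]
}}

```text
t: 5.83
tool_pos: [0.5141, 0.0406, 0.1604]
tcp_rot: [-1.567, -0.065, 0.053]
contact_force: [0.2, 0.8, -2.0]
grip_width: 0.542
```

```bash
python3 - <<'E'
from fit import *
from scipy.spatial.transform import Rotation as Ro
o=robot.get_obs();M=Ro.from_rotvec(o["tcp_rot"]).as_matrix();print(o["tool_pos"],np.arctan2(M[1,0],M[0,0]),M[:,1],o["contact_force"],o["grip_width"])
f=grab_frame("scene"); 
im=cv2.resize(f["img"],None,fx=5,fy=5,interpolation=cv2.INTER_CUBIC); im=cv2.convertScaleAbs(im,alpha=2)
H=(.5179,-.0064,.0738); y0=o["tool_pos"]; B=box(.046,.07,.042)+[0,0,y0[2]-.0182]
cv2.polylines(im,[cv2.convexHull(np.int32((proj(f,w((y0[0],y0[1],.076),B))+.5)*5))],True,(0,0,255),1)
t=np.linspace(-.22,.22,90); 
for q in proj(f,w(H,[[s*.078,v,.068] for s in(1,-1) for v in t]+[[u,v,.068] for v in(-.22,-.004,.004,.093,.22) for u in np.linspace(-.07,.07,20)])): cv2.circle(im,tuple(np.int32((q+.5)*5)),1,(0,255,0),-1)
c=np.int32(px(f,[.51,.03,.09])*5); cv2.imwrite("pics/above.png",im[c[1]-270:c[1]+270,c[0]-380:c[0]+380])
E
```

```text
[0.5141 0.0406 0.1604] 0.07492533332726382 [ 0.0075  0.0035 -1.    ] [ 0.1707  0.8135 -2.0458] 0.54222385444686
```

View pics/above.png

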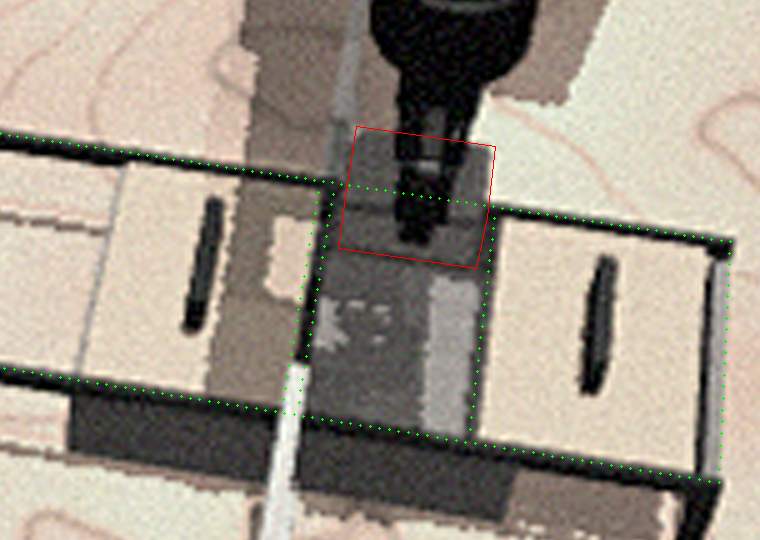

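The outline matches the tin in the gripper, and the hatch lines match the bar (about 320 px), the rails and the door edge (about 493 px). I lower it.

Request:
{"name": "step_arm", "arguments": {
  "series": [
    [0,2,-30,0,0],
    [0,2,-60,0,0],
    [0,2,-85,0,0],
    [0,2,-105,0,0],
    [0,2,-118,0,0],
    [0,2,-127,0,0],
    [0,2,-132,0,0],
    [0,2,-132,0,0],
    [0,2,-132,0,0]
  ]
}}

```text
t: 6.63
tool_pos: [0.5147, 0.0438, 0.0287]
tcp_rot: [-1.566, -0.067, 0.054]
contact_force: [0.2, 0.9, -2.6]
grip_width: 0.544
```

Request:
{"name": "step_arm", "arguments": {
  "series": [
    [0,0,-2,0,0],
    [1,-8,-2,0,0],
    [1,-16,-2,0,0],
    [2,-24,-2,0,0],
    [2,-24,-2,0,0],
    [2,-24,-2,0,0.7],
    [2,-24,-2,0,0.85],
    [2,-24,-2,0,0.85],
    [2,-24,-2,0,0.85],
    [2,-24,-2,0,0.85]
  ]
}}

```text
t: 7.47
tool_pos: [0.5168, 0.02, 0.0268]
tcp_rot: [-1.566, -0.067, 0.054]
contact_force: [-0.1, 0.3, 0.2]
grip_width: 0.852
```

Request:
{"name": "step_arm", "arguments": {
  "series": [
    [0,0,35,0,0.85],
    [0,0,70,0,0.85],
    [-2,25,70,0,0.4],
    [-4,50,70,0,0.4],
    [-4,50,70,0,0.4],
    [-4,50,70,0,0.4],
    [-4,50,40,0,0.4],
    [-4,50,20,0,0.4],
    [-4,50,5,0,0.4],
    [-4,50,2,0,0.4],
    [-4,50,2,0,0.4]
  ]
}}

```text
t: 8.38
tool_pos: [0.512, 0.0694, 0.0277]
tcp_rot: [-1.567, -0.065, 0.056]
contact_force: [-0.8, 0.4, -1.0]
grip_width: 0.403
```

Request:
{"name": "step_arm", "arguments": {
  "series": [
    [1,-8,0,0,0.4],
    [1,-16,0,0,0.4],
    [2,-24,0,0,0.4],
    [2,-32,0,0,0.4],
    [3,-40,0,0,0.4],
    [3,-47,0,0,0.4],
    [4,-53,0,0,0.4],
    [4,-56,0,0,0.4],
    [4,-56,0,0,0.4],
    [4,-56,0,0,0.4]
  ]
}}

```text
t: 9.22
tool_pos: [0.5159, 0.013, 0.0277]
tcp_rot: [-1.567, -0.064, 0.056]
contact_force: [0.1, -0.3, 0.2]
grip_width: 0.401
```

Request:
{"name": "step_arm", "arguments": {
  "series": [
    [0,-2,0,0,0.4],
    [0,-2,0,0,0.4],
    [0,4,35,0,0.4],
    [0,4,75,0,0.4],
    [0,4,110,0,0.4],
    [-3,44,110,0,0.3],
    [-6,84,110,0,0.3],
    [-9,124,110,0,0.3],
    [-12,160,110,0,0.3],
    [-12,166,110,0,0.3],
    [-12,166,110,0,0.3],
    [-12,166,80,0,0.3],
    [-12,166,60,0,0.3],
    [-12,166,49,0,0.3],
    [-12,166,49,0,0.3]
  ]
}}

```text
t: 10.47
tool_pos: [0.502, 0.1769, 0.074]
tcp_rot: [-1.57, -0.059, 0.06]
contact_force: [-1.0, -0.7, -0.2]
grip_width: 0.3
```

Request:
{"name": "step_arm", "arguments": {
  "series": [
    [1,-12,0,0,0.3],
    [2,-24,0,0,0.3],
    [3,-36,0,0,0.3],
    [4,-48,0,0,0.3],
    [4,-60,0,0,0.3],
    [5,-72,0,0,0.3],
    [6,-84,0,0,0.3],
    [7,-95,0,0,0.3],
    [8,-103,0,0,0.3],
    [8,-107,0,0,0.3],
    [8,-110,0,0,0.3],
    [8,-110,0,0,0.3]
  ]
}}

```text
t: 11.47
tool_pos: [0.5102, 0.0688, 0.0742]
tcp_rot: [-1.565, -0.058, 0.057]
contact_force: [-0.4, 10.1, 1.1]
grip_width: 0.3
```

Request:
{"name": "step_arm", "arguments": {
  "series": [
    [0,6,0,0,0.3],
    [0,6,30,0,0.3],
    [0,6,60,0,0.3],
    [3,-30,60,0,0.3],
    [5,-70,60,0,0.3],
    [8,-105,60,0,0.3],
    [8,-111,60,0,0.3],
    [8,-111,60,0,0.3]
  ]
}}

```text
t: 12.13
tool_pos: [0.5181, -0.0441, 0.134]
tcp_rot: [-1.566, -0.055, 0.056]
contact_force: [-1.1, 0.4, -0.5]
grip_width: 0.298
```

```bash
python3 - <<'E'
from fit import *
H=(.5179,-.0064,.0738); f=grab_frame("scene")
ys=np.arange(-.1,.16,.003); g=np.array([samp(f,w(H,[[u,y,.09] for u in np.linspace(.0,.03,8)])).mean() for y in ys])
print(np.c_[ys,g.round()][g<45].tolist()); print(robot.get_obs()["tool_pos"])
E
```

```text
[[-0.06099999999999997, 22.0], [-0.05799999999999997, 14.0], [-0.054999999999999966, 12.0], [-0.05199999999999996, 20.0], [0.002000000000000085, 25.0], [0.05600000000000013, 29.0], [0.059000000000000136, 29.0], [0.06200000000000014, 28.0]]
[ 0.5179 -0.0427  0.1339]
```

Request:
{"name": "step_arm", "arguments": {
  "series": [
    [0,4,-30,0,0.3],
    [0,4,-59,0,0.3],
    [0,4,-59,0,0.3],
    [0,4,-59,0,0.3],
    [0,-8,-59,0,0.3],
    [1,-20,-59,0,0.3],
    [2,-32,-59,0,0.3],
    [3,-44,-59,0,0.3],
    [4,-56,-59,0,0.3],
    [5,-68,-59,0,0.3],
    [6,-80,-59,0,0.3],
    [7,-92,-59,0,0.3],
    [8,-102,-59,0,0.3],
    [8,-104,-59,0,0.3],
    [8,-104,-59,0,0.3]
  ]
}}

```text
t: 13.43
tool_pos: [0.5258, -0.1478, 0.0746]
tcp_rot: [-1.565, -0.054, 0.056]
contact_force: [1.1, 0.4, 0.3]
grip_width: 0.299
```

Request:
{"name": "step_arm", "arguments": {
  "series": [
    [0,4,0,0,0.3],
    [0,4,40,0,0.6],
    [0,4,80,0,0.9],
    [0,-30,100,0,0.9],
    [0,-70,100,0,0.9],
    [0,-70,100,0,0.9]
  ]
}}

```text
t: 13.93
tool_pos: [0.5271, -0.2228, 0.1765]
tcp_rot: [-1.571, -0.056, 0.051]
contact_force: [0.2, -0.5, -0.9]
grip_width: 0.902
```

```bash
python3 - <<'E'
from fit import *
H=(.5179,-.0064,.0738); out=[]
for n in("scene","top"):
    f=grab_frame(n)
    im=cv2.resize(f["img"],None,fx=6,fy=6,interpolation=cv2.INTER_CUBIC); im=cv2.convertScaleAbs(im,alpha=2.5 if n=="scene" else 1.6)
    for lo in(-.0285,):
        P=w(H,box(.046,.07,.042)+[0,lo,.008]); cv2.polylines(im,[cv2.convexHull(np.int32((proj(f,P)+.5)*6))],True,(0,0,255),1)
    c=np.int32(px(f,[.52,-.05,.06])*6); out.append(im[c[1]-220:c[1]+220,c[0]-200:c[0]+200])
cv2.imwrite("pics/inner.png",np.hstack(out)); print(robot.get_obs()["tool_pos"])
E
```

```text
[ 0.5254 -0.2181  0.1743]
```

View pics/inner.png

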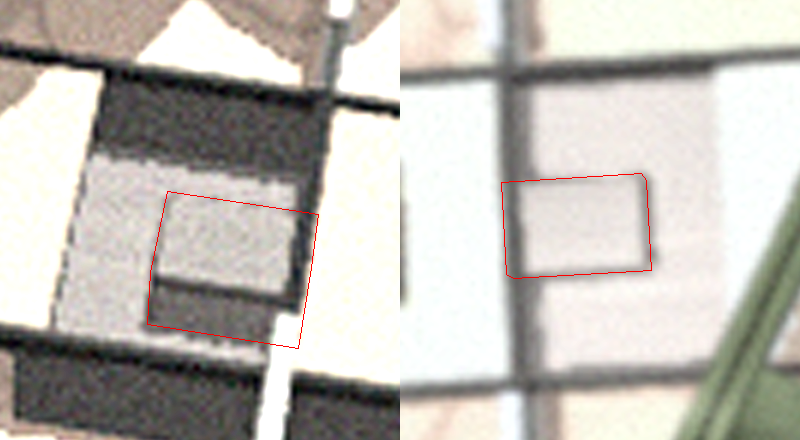

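The red outline falls on the tin in both views: local y is about −0.028 and the tin is square with the hatch. I grasp it on the exposed part.

Request:
{"name": "step_arm", "arguments": {
  "series": [
    [-1,40,0,0.005,0.95],
    [-2,80,0,0.005,0.95],
    [-3,120,0,0.005,0.95],
    [-4,155,0,0.005,0.95],
    [-4,170,0,0.005,0.95],
    [-4,170,0,0.005,0.95],
    [-4,170,-40,0.005,0.95],
    [-4,170,-80,0.005,0.95],
    [-4,170,-110,0.005,0.95],
    [-4,170,-135,0.005,0.95],
    [-4,170,-147,0.005,0.95],
    [-4,170,-147,0.005,0.95],
    [-4,170,-147,0.005,0.95]
  ]
}}

```text
t: 15.12
tool_pos: [0.5207, -0.0479, 0.0266]
tcp_rot: [-1.564, -0.055, 0.061]
contact_force: [-0.3, 0.1, 0.3]
grip_width: 0.95
```

Request:
{"name": "step_arm", "arguments": {
  "series": [
    [0,0,0,0,0],
    [0,0,0,0,0],
    [0,0,0,0,0],
    [0,0,0,0,0],
    [0,0,0,0,0],
    [0,0,0,0,0],
    [0,0,0,0,0],
    [0,0,1,0,0],
    [1,-8,2,0,0],
    [1,-16,2,0,0],
    [2,-23,2,0,0],
    [2,-27,2,0,0],
    [2,-27,2,0,0],
    [2,-27,2,0,0]
  ],
  "grip_force": 45
}}

```text
t: 16.28
tool_pos: [0.5225, -0.0754, 0.0284]
tcp_rot: [-1.564, -0.054, 0.061]
contact_force: [-0.2, -0.1, -2.0]
grip_width: 0.54
```

Request:
{"name": "step_arm", "arguments": {
  "series": [
    [0,0,20,0,0],
    [0,0,50,0,0],
    [0,0,85,0,0],
    [0,0,120,0,0],
    [0,-5,125,0,0],
    [5,-40,125,0.05,0],
    [10,-75,125,0.1,0],
    [15,-110,125,0.18,0],
    [20,-145,125,0.18,0],
    [25,-180,125,0.18,0],
    [30,-215,125,0.18,0],
    [34,-245,125,0.18,0],
    [34,-265,125,0.18,0],
    [34,-272,125,0.18,0],
    [34,-272,125,0.18,0]
  ]
}}

```text
t: 17.53
tool_pos: [0.5558, -0.3487, 0.1519]
tcp_rot: [-1.555, -0.192, 0.202]
contact_force: [0.5, 0.5, -1.9]
grip_width: 0.541
```

```bash
python3 - <<'E'
from fit import *
out=[];o=robot.get_obs();p=o["tool_pos"];print(p,o["contact_force"],o["grip_width"])
for n in("scene","top"):
    f=grab_frame(n)
    im=cv2.resize(f["img"],None,fx=5,fy=5,interpolation=cv2.INTER_CUBIC); im=cv2.convertScaleAbs(im,alpha=2.2 if n=="scene" else 1.5)
    for q,b in(((.555,-.3348,.256),box(.16,.13,.014)),((p[0]-.0034,p[1]+.013,.256),box(.046,.07,.042)+[0,0,p[2]-.0184])): cv2.polylines(im,[cv2.convexHull(np.int32((proj(f,w(q,b))+.5)*5))],True,(0,0,255),1)
    c=np.int32(px(f,[.55,-.33,.06])*5); out.append(im[c[1]-220:c[1]+220,c[0]-200:c[0]+200])
cv2.imwrite("pics/tray.png",np.hstack(out))
E
```

```text
[ 0.5558 -0.3487  0.1519] [ 0.5477  0.5199 -1.9382] 0.5413619386984789
```

View pics/tray.png

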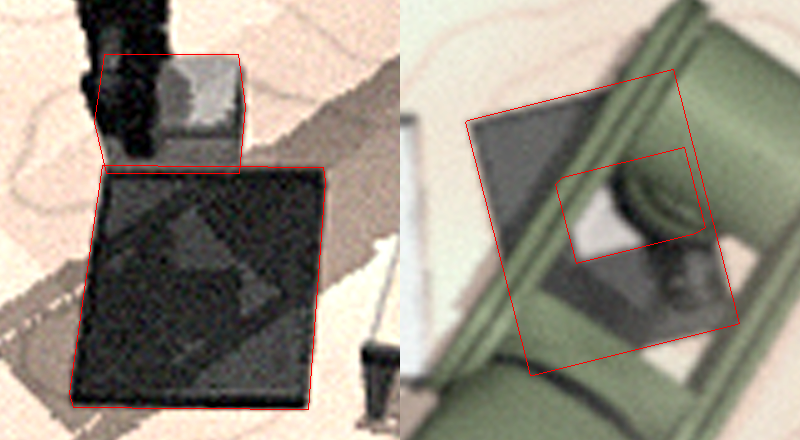

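The tin is upright in the gripper, and its outline sits over the middle of the tray in both views. I lower it and release.

Request:
{"name": "step_arm", "arguments": {
  "series": [
    [0,0,-30,0,0],
    [0,0,-60,0,0],
    [0,0,-85,0,0],
    [0,0,-105,0,0],
    [0,0,-118,0,0],
    [0,0,-124,0,0],
    [0,0,-127,0,0],
    [0,0,-129,0,0],
    [0,0,-129,0,0],
    [0,0,-129,0,0]
  ]
}}

```text
t: 18.47
tool_pos: [0.5568, -0.3464, 0.0247]
tcp_rot: [-1.556, -0.195, 0.202]
contact_force: [0.2, 0.5, -1.9]
grip_width: 0.537
```

Request:
{"name": "step_arm", "arguments": {
  "series": [
    [0,0,-1,0,0],
    [0,0,-2,0,0],
    [0,0,-3,0,0],
    [0,0,-3,0,0],
    [0,0,-3,0,0]
  ]
}}

```text
t: 18.88
tool_pos: [0.5575, -0.3469, 0.0239]
tcp_rot: [-1.557, -0.197, 0.2]
contact_force: [-0.8, 1.7, 6.2]
grip_width: 0.538
```

Contact with the tray floor (6 N). I release and rise.

Request:
{"name": "step_arm", "arguments": {
  "series": [
    [0,0,0,0,0.65],
    [0,0,0,0,0.8],
    [0,0,0,0,0.8],
    [0,0,0,0,0.8],
    [0,0,0,0,0.8],
    [0,0,20,0,0.8],
    [0,0,55,0,0.8],
    [0,0,95,0,0.8],
    [0,0,125,0,0.8],
    [0,0,125,0,0.8]
  ]
}}

```text
t: 19.72
tool_pos: [0.5608, -0.349, 0.1565]
tcp_rot: [-1.566, -0.205, 0.192]
contact_force: [0.4, -0.8, 0.8]
grip_width: 0.803
```

Request:
{"name": "step_arm", "arguments": {
  "series": [
    [-8,40,0,-0.09,0.3],
    [-16,80,0,-0.18,0.3],
    [-24,120,0,-0.18,0.3],
    [-29,150,0,-0.18,0.3],
    [-29,157,0,-0.18,0.3],
    [-29,157,0,-0.18,0.3],
    [-29,157,-20,-0.18,0.3],
    [-29,157,-20,-0.18,0.3]
  ]
}}

```text
t: 20.38
tool_pos: [0.5306, -0.1924, 0.1339]
tcp_rot: [-1.574, -0.06, 0.055]
contact_force: [-0.4, -0.1, -1.0]
grip_width: 0.306
```

Request:
{"name": "step_arm", "arguments": {
  "series": [
    [0,0,-30,0,0.3],
    [0,0,-50,0,0.3],
    [0,0,-59,0,0.3],
    [0,0,-59,0,0.3],
    [-1,12,-59,0,0.3],
    [-2,24,-59,0,0.3],
    [-3,36,-59,0,0.3],
    [-4,48,-59,0,0.3],
    [-4,60,-59,0,0.3],
    [-5,72,-59,0,0.3],
    [-6,84,-59,0,0.3],
    [-7,96,-59,0,0.3],
    [-8,105,-59,0,0.3],
    [-8,109,-59,0,0.3],
    [-8,112,-59,0,0.3],
    [-8,112,-59,0,0.3]
  ]
}}

```text
t: 21.72
tool_pos: [0.5221, -0.0807, 0.0748]
tcp_rot: [-1.576, -0.06, 0.057]
contact_force: [-1.3, -2.8, 2.2]
grip_width: 0.303
```

Request:
{"name": "step_arm", "arguments": {
  "series": [
    [0,2,0,0,0.3],
    [0,4,0,0,0.3],
    [0,4,0,0,0.3]
  ]
}}

```text
t: 21.97
tool_pos: [0.5221, -0.0807, 0.0749]
tcp_rot: [-1.583, -0.062, 0.059]
contact_force: [-2.0, -16.5, 1.2]
grip_width: 0.302
```

At the stop (16 N). I back off and go clear, then look.

Request:
{"name": "step_arm", "arguments": {
  "series": [
    [0,-10,0,0,0.3],
    [0,-10,40,0,0.3],
    [0,-10,80,0,0.3],
    [0,-10,120,0,0.3],
    [-30,-10,150,0,0.3],
    [-70,-10,150,0,0.3],
    [-110,-10,150,0,0.3],
    [-140,-10,150,0,0.3],
    [-140,-10,150,0,0.3],
    [-140,-10,150,0,0.3],
    [-140,-10,150,0,0.3]
  ]
}}

```text
t: 22.88
tool_pos: [0.3829, -0.0907, 0.2252]
tcp_rot: [-1.583, -0.062, 0.058]
contact_force: [0.2, 0.4, 0.2]
grip_width: 0.302
```

```bash
python3 - <<'E'
from fit import *
H=(.5179,-.0064,.0738); print(robot.get_obs()["contact_force"])
f=grab_frame("scene")
ys=np.arange(-.18,.18,.003); g=np.array([samp(f,w(H,[[u,y,.09] for u in np.linspace(.0,.03,8)])).mean() for y in ys])
print(np.c_[ys,g][np.argsort(g)[:9]].round(3).tolist())
for k,z in dict(canister_centre=.045,bowl=.025,jar=.045,tin_centre=.025).items():
    for b in finder.boxes_of(f,k)[:2]: print(k,round(b["p"],2),onz(f,b["position"],z))
im=cv2.convertScaleAbs(cv2.resize(f["img"],None,fx=2.5,fy=2.5),alpha=2)
for q,b in(((.555,-.3348,.256),box(.16,.13,.014)),((.5541,-.334,.256),box(.046,.07,.042)+[0,0,.004])): cv2.polylines(im,[cv2.convexHull(np.int32((proj(f,w(q,b))+.5)*2.5))],True,(0,0,255),1)
cv2.imwrite("pics/end.png",im[400:900,500:1300])
E
```

```text
[0.2089 0.3594 0.2158]
[[0.057, 21.508], [-0.054, 22.413], [0.003, 24.981], [-0.06, 27.152], [0.06, 28.922], [-0.057, 29.241], [0.063, 29.382], [0.0, 32.265], [-0.051, 52.64]]
canister_centre 0.87 [0.4317 0.3233 0.045 ]
canister_centre 0.33 [ 0.5029 -0.0687  0.045 ]
bowl 0.63 [0.7463 0.2079 0.025 ]
jar 0.91 [ 0.7331 -0.2256  0.045 ]
jar 0.74 [ 0.5663 -0.3315  0.045 ]
tin_centre 0.66 [ 0.548  -0.3407  0.025 ]
```

View pics/end.png

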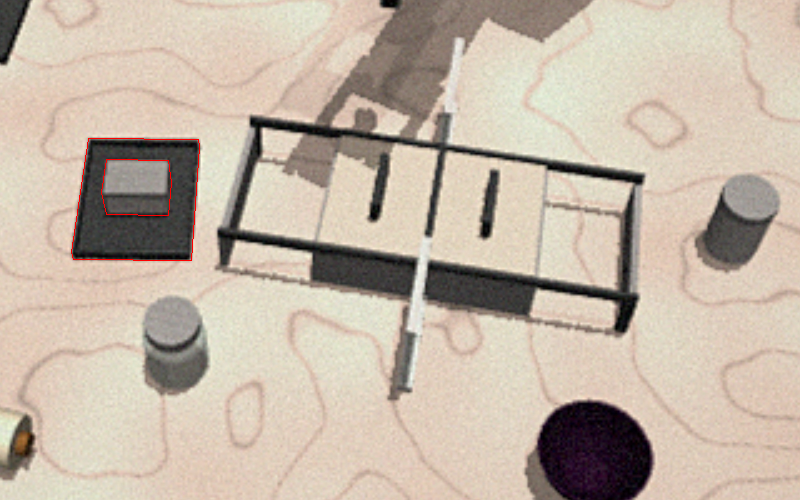

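The tin stands in the tray at about (137,187), and both doors are shut with fins at (378,187) and (490,203). The canister, bowl and jar are where they were.

```bash
python3 -c "
from bench import robot
print(robot.hand_in())"
```

```text
the job is handed in; nothing more can be done
None
```

The tin is in the tray on the packing side and both hatch doors are shut. I handed the job in at about 23 s; `hand_in` reported no verdict.

I lowered the tin through the open outer door and pushed it along the floor under the bar. I shut the outer door before opening the inner one. I then took the tin out through the inner door, set it down near the middle of the tray nearest the base, and shut the inner door.

**Last checks:**
- **Tin:** the last camera picture shows it upright inside the tray, matching its predicted outline.
- **Doors:** both fins sit within about 3 mm of their shut positions, and each door stopped firmly when pushed (about 10 N outer, 16 N inner).
- **Canister, bowl and jar:** each is within about 5 mm of its first reading, which is the scatter of the measurement.
- **Arm:** it stood clear, with no contact force, when I handed in.

**Disagreements along the way:**
- The first automatic fit of the hatch was about 16 mm off along its length. I corrected it from the positions of both fins, and later views confirmed the correction.
- The scene-camera fit of the tin alone was poor, so I used the top-camera fit.
- In the last picture the detector also gave weaker second hits for "canister" and "jar", on the hatch and on the tin; these were false.

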